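Latch the gate of the cell test pen

TASK

Shut the test pen: lift the latch bar by its black ball knob, swing the gate in until the raised bar comes gently against the rubber stop behind the striker, and let the bar down into the catch. Then tug the gate back by the knob with about a kilogram's pull to prove that the latch holds, and let go. Never press the bar on the catch as hard as two kilograms, and leave the cells and the loose things on the counter as they are.

Things in the scene. Friction and masses are not known exactly. Their poses are not given: they have to be found in the camera images.
- cell_pen: Open-topped pen fixed on the counter, aluminium posts and clear panels, 250 wide (its y), 150 deep (x), 128 mm high. Origin on the counter midway between the two front posts; x points into the pen, y to the hinge side, z up. The gate fills the front; its upright hinge axis is at x -14, y +103 mm. The steel catch is on the outside of the front post across from the hinge.
- catch (a point): Where the catch's notch floor (middle) should be: pen's x -27, y -143, z 104 mm, axes as the pen's. The catch, bolted through slots, really sits up to 10 mm further in or out (x), 1.5 mm up or down: unmeasured. From -x to +x: striker (8 thick, 14 mm high), notch 11 mm wide, rubber-faced stop 50 mm high, gives 1 mm per 8 N. All 30 mm long in y.
- gate (a joint): Gate angle, rad: 0 in line with the front posts, positive swung out (to the pen's -x). Aluminium frame, clear panel, top edge 124 mm above the counter, 200 mm wide. Latched it reads -0.06 to 0.06, as the catch sits; only the catch's stop halts it. A hinge spring pushes it back out to about 0.3 when not latched (about 1 N at the knob); it stays put from 0.3 to 0.75.
- latch_bar (a joint): Angle of the steel bar on the gate's outer face, rad: 0 level, positive free end up, -0.09 (hanging) to 0.26. 8 mm thick, 16 high, middle plane 13 mm outside the hinge axis; pivot 100 mm from the hinge axis, 112 mm up; reaches 154 mm past the pivot. Falls by its weight (0.16 kg). Clears the striker above 0.14, lies on top of it at about 0.1, reads -0.02 to 0.02 down in the notch.
- knob (a point): Centre of the black 26 mm ball knob, on an 8 mm stem on the bar: 65 mm from the bar's pivot towards its free end (165 mm from the hinge axis along the gate), 50 mm above the bar's middle line, 162 mm above the counter when the bar is level. Axes turn with gate and bar: x square to the gate into the pen, y along the bar to the hinge side, z up. A guide staple is 29 mm further out.
- cell_near: Flat black phone battery 95x38x4 mm lying in a tray in the pen, nearer the gate; origin under its middle.
- cell_far: Flat black phone battery 83x38x4 mm in the same tray, farther from the gate; origin under its middle.
- jar: Flux jar, cream with green lid, 42 mm across, 27 mm high, standing on the counter left of the pen; origin under its middle.
- spool: Solder spool lying flat, 54 mm across, 27 mm high, left of the pen; origin under its middle.
- meter: Yellow multimeter 150x78x43 mm lying on the counter, left of the pen; origin under its middle.
- red_driver: Small screwdriver with a red handle, 134 mm long, 10 mm thick, lying on the counter left of the pen; origin under its middle.
- tweezers: Steel tweezers, 118 mm long, lying beside the screwdriver; origin under their middle.
- brush: Black antistatic brush, 132 mm long, 12 mm high, lying near the counter's front edge; origin under its middle.
- tin: Round pink tin, 76 mm across, 43 mm high, near the front right corner of the counter; origin under its middle.

How it is judged:
On the way, in this order (a step that is already met when the one before it is completed fails the run):
1. the raised bar is over the catch, above the striker (value of joint gate below 0.062 rad and value of joint latch_bar above 0.1 rad), for 0.1 s.
2. the bar is down in the catch (value of joint gate below 0.062 rad and value of joint latch_bar between -0.045 and 0.045 rad), for 0.2 s.
3. the gate has been tugged back against the striker with more than 4 N, the bar staying in the catch (contact force between latch_bar_c0 and keep_c1 above 4 N and value of joint latch_bar between -0.045 and 0.045 rad), for 0.1 s.
At the end, for the whole second after the job is handed in: The gate is shut (gate angle below 0.062) with the bar down in the notch (bar angle within 0.045 of level), both at rest, after the gate was pulled back against the striker with more than 4 N (all of step 2 and velocity of joint each of gate, latch_bar below 0.05 rad/s); the robot touches nothing.
It fails at once if the bar is pressed on any part of the catch with more than 20 N (contact force between latch_bar_c0 and keep above 20 N).
It fails at once if a cell, or one of the loose things on the counter, is moved by more than 15 mm (distance of any of cell_near, cell_far, jar, spool, meter, red_driver, tweezers, brush, tin from where it was at the start of the episode above 0.015 m).
It also fails if it takes over 64 s, if anything falls off the work surface, if the arm or the gripper's body presses on something with over 40 N, if the wrist force passes 120 N, or if a joint passes its speed limit or range.

ROBOT

A 6-joint arm with a two-finger parallel gripper is mounted at the origin on a cart in front of the work surface, level with it; the furniture and walls round the work are solid. World frame = base frame: x ahead of the robot, y to its left, z up, the work surface at z = 0. Lengths are in m, angles in rad, forces in N, time in s.
With the tool pointing down it reaches from about 0.275 to 0.85 m from the base axis. Payload 19 kg.
Tool frame: the origin (TCP) lies between the finger pads; the fingertips stand bot.tips_ahead ahead of it and the grasp point (between the pads) lies 8 mm behind it (bot.tips_ahead is the distance from the TCP to the fingertips, in m); z points along the fingers, y is the line along which they close (so a half turn about z gives the same grasp; the last joint's range is limited). The gripper opens to 85 mm and grips with 20 to 120 N. Pads are 22 mm wide; open, the fingers measure 114 mm over their backs; the gripper's body (76 mm by 85 mm) begins 54 mm behind the grasp point. The pads swing forward as they close: fully open they stand 13 mm farther back than shut.
Start: joints at [-1.462, 0.15, 1.437, -0, 1.554, -0.134], TCP at [0.138, -0.558, 0.242] pointing down, gripper open.
Joint ranges: [-2.8, 2.8], [-0.68, 2.1], [0.12, 2.68], [-1.39, 4.53], [0.16, 2.79], [-2.81, 2.81]. Speed limits (rad/s): [1.89, 1.89, 2.22, 3.01, 3.01, 3.01].

INTERFACE

Orientations are given as a 3x3 rotation matrix whose columns are the frame's x, y, z axes.
In Python, from station import bot gives the robot as it stands.
- The arm moves only by the shell command python3 -m crank 'ROWS' [FORCE]. ROWS is JSON, one flat list of numbers, 7 for each row, row after row: the shift along the tool's x, y, z in units of 40 mm (1.0 is 40 mm), then the turn, a rotation vector about the tool's x, y, z in units of 6 degrees (1.0 is 6 degrees), then the finger opening in mm, from 0 to 85.4. A call has 1 to 12 rows; each row shifts and turns the commanded pose from where the row before left it, along the tool's axes as they then stand; what a row does not reach is not made up. A row lasts 1/8 s, in which the tool goes at most 62.5 mm and 10.7 degrees, less where a joint would pass 70% of its speed; a pose out of reach is approached as far as the arm can. A call is refused whole if a number of a shift passes 1 or a number of a turn 1, either way. A call with a gripper value outside its range is refused whole. The fingers move at their own pace and stop on an object; FORCE is the grip in N (left out, the last holds). Time passes only in rows, so rows that do not move let the fingers close. It gives the time, the measured TCP pose, the force, the opening and the grip force at its end, in the units of the state.
- bot.state(): the state, without advancing time (a new reading comes with each control period).
- bot.get_image(name): name is "scene" or "top" or "wrist"; returns (picture, depth): 420x560x3 uint8, red, green, blue; 420x560 float32, m along the optical axis (not along the pixel's ray), 0 where there is no reading.
- bot.get_calibration(name): a dict with "vertical_fov" (degrees; the focal length in pixels is half the picture's height over the tangent of half this angle, whatever the lens; pixels are square), "cx", "cy" (the principal point, pixels), "xyz" and "attitude" of the camera in the world; the wrist camera has in their place "T_tool_cam" (4x4, takes a point from camera to tool coordinates, whose origin is the TCP and whose axes are the flange's). Camera axes: x right, y up, looking along -z (the intrinsics and any distortion apply to the point x, -y, -z); pixel columns grow to the right and rows downward; lengths in m; the calibration is good to about 2 mm. A picture is of the moment at which its call begins: read the wrist's pose just before it. get_calibration takes no time and is no camera call.
- bot.finish_job(): hands the job in; it is judged then, once.
Trained networks look in the newest picture that a camera, given by its name, has taken for a name from the list of things; names that differ only in an ending like _2 or _b are one class to them, and where a whole thing is asked for, a point or a joint stands for the part that bears it (a point fixed in the world has none). Each returns a list of dicts, best first, with "confidence" (0 to 1); they miss things now and then, are a little off and sometimes report something else, mostly with a low value. They report only what shows in the picture. A call takes as long as a camera call.
- bot.search_frame(camera, query): "centre" ([column, row] in pixels, amid what is visible of it).
- bot.outline_of(camera, query): "mask" (420x560 bool, what is visible of it) and "centre" ([column, row] in pixels, amid what is visible of it).
The state is a dict: "time": time; "joints": joint angles; "qvel": joint speeds; "joint_torque": joint torques, N m; "eef_pos": TCP position; "ee_rot": TCP orientation; "force": force on the tool from outside, world axes, zero at the start; "wrist_torque": the same for the moment, N m; "grip_width": opening from 0.0 (shut) to 1.0 (fully open); "gripper_force": force on a finger pad.
Only numpy, scipy, OpenCV 4.12 (cv2) and the standard library are available. Lean on these libraries where they do the work, as an engineer would, in place of code of your own. Each camera call takes 0.05 s, during which the arm holds its last target. There are 200 camera calls.

## Working session

There is one attempt and no reset: what is moved stays moved. The work goes in short steps, Python scripts to look and compute and a shell command to move; the robot and the scene stay as the last step left them, time stands still between calls to the robot, and variables do not carry over. Pictures are saved under pics/ and viewed, at most 10 in all, crops included, and the job is handed in when it is done.

```bash
ls; mkdir -p pics; python3 - <<'E'
from station import bot
import cv2,numpy as np
s=bot.state();print(s['eef_pos'],s['ee_rot'],s['time'],s['grip_width'],bot.tips_ahead)
for c in ['scene','top']:
    im,d=bot.get_image(c);cv2.imwrite(f'pics/{c}0.png',im[:,:,::-1]);np.savez(f'pics/{c}0.npz',im=im,d=d)
    print(c,bot.get_calibration(c))
    for q in ['knob','cell_pen','latch_bar','gate']:
        print(q,[(r['centre'],r['confidence']) for r in bot.search_frame(c,q)][:3])
print(bot.get_calibration('wrist'))
E
```

```text
pics
[ 0.1381843  -0.55789934  0.24168112] [[ 9.70664462e-01  2.40438107e-01 -1.37236235e-04]
 [ 2.40438094e-01 -9.70663717e-01  1.21274579e-03]
 [ 1.58380067e-04 -1.21016606e-03 -9.99999255e-01]] 0.0 1.0004931111085122 0.011
scene {'vertical_fov': 48.445539341573394, 'cx': 275.54733702245125, 'cy': 212.68274215149532, 'xyz': array([-0.17222967, -1.13846653,  0.84556072]), 'attitude': array([[ 0.82581132,  0.30622211, -0.47356487],
       [-0.56371861,  0.42436255, -0.70861679],
       [-0.01603094,  0.8521411 ,  0.5230665 ]])}
knob []
cell_pen [([308.8, 226.1], 0.74)]
latch_bar []
gate [([275.6, 233.4], 0.73)]
top {'vertical_fov': 45.78998415895458, 'cx': 278.3718561081786, 'cy': 217.47043172106757, 'xyz': array([ 0.40145114, -0.13136355,  1.40615555]), 'attitude': array([[ 0.01755085,  0.99740795, -0.06978069],
       [-0.99966443,  0.01617499, -0.02023336],
       [-0.01905221,  0.07011238,  0.99735714]])}
knob [([317.3, 252.1], 0.64)]
cell_pen [([318.8, 183.5], 0.85)]
latch_bar [([315.5, 255.7], 0.61)]
gate [([308.7, 236.6], 0.69)]
{'vertical_fov': 58.509818886784615, 'cx': 280.41978604237494, 'cy': 211.95040408655993, 'T_tool_cam': array([[-2.43314784e-04,  9.56008858e-01,  2.93337695e-01,
         7.49962189e-02],
       [ 9.99999450e-01, -6.66345801e-05,  1.04663637e-03,
         4.37265314e-04],
       [ 1.02014007e-03,  2.93337789e-01, -9.56008316e-01,
        -1.30864620e-01],
       [ 0.00000000e+00,  0.00000000e+00,  0.00000000e+00,
         1.00000000e+00]])}
```

View pics/scene0.png

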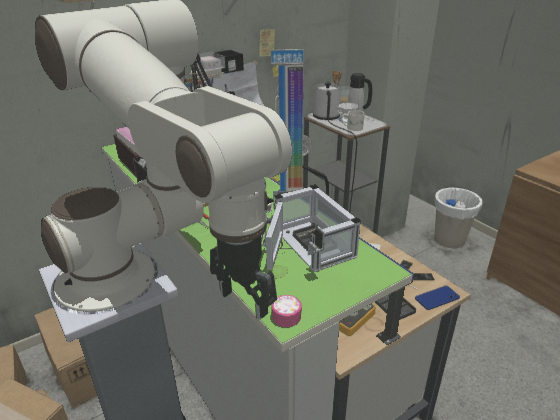

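View pics/top0.png

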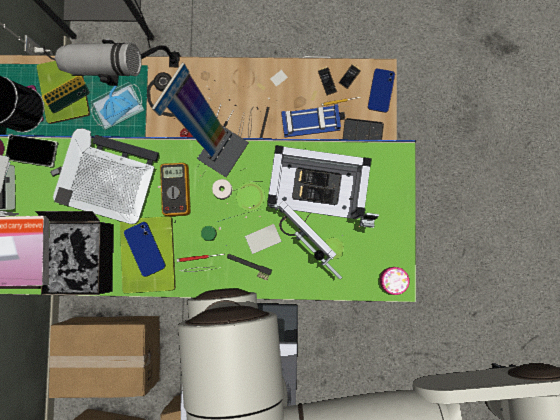

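```bash
cat > h.py <<'E'
import numpy as np,cv2
from station import bot
def ray(c,px,st=None):
    k=bot.get_calibration(c);f=210/np.tan(np.radians(k['vertical_fov']/2))
    d=np.array([(px[0]-k['cx'])/f,-(px[1]-k['cy'])/f,-1.])
    if c=='wrist':
        T=k['T_tool_cam'];R=np.array(st['ee_rot']);return R@T[:3,3]+st['eef_pos'],R@T[:3,:3]@d
    return np.array(k['xyz']),np.array(k['attitude'])@d
def atz(c,px,z,st=None):
    o,d=ray(c,px,st);return o+d*(z-o[2])/d[2]
def atd(c,px,dep,st=None):
    o,d=ray(c,px,st);return o+d*dep
E
python3 - <<'E'
from h import *
z=np.load('pics/top0.npz');im=z['im'];d=z['d']
x0,y0=255,135
c=cv2.resize(im[y0:y0+150,x0:x0+140],None,fx=4,fy=4,interpolation=cv2.INTER_CUBIC)
for i in range(0,140,20): cv2.putText(c,str(x0+i),(i*4,10),0,.35,(255,0,0));cv2.line(c,(i*4,12),(i*4,18),(255,0,0))
for i in range(0,150,20): cv2.putText(c,str(y0+i),(0,i*4+4),0,.35,(255,0,0))
cv2.imwrite('pics/crop0.png',c[:,:,::-1])
E
```

```text
(no output)
```

View pics/crop0.png

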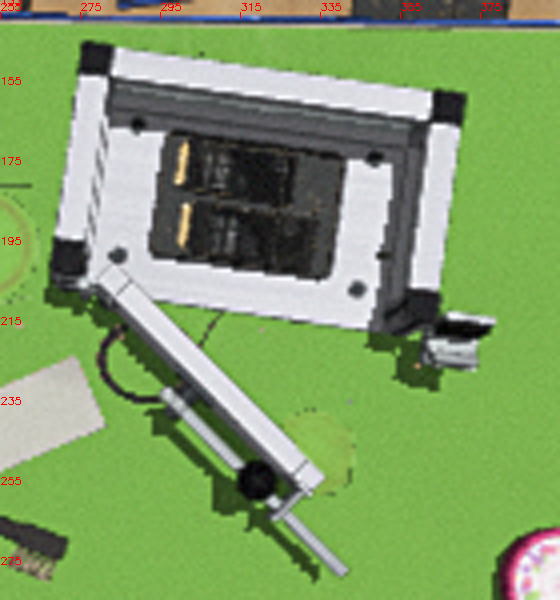

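```bash
python3 - <<'E'
from h import *
P={'FL':(272,199.5,.128),'FR':(360.5,210,.128),'BL':(279.2,149.5,.128),'BR':(367,161.2,.128),'knob':(319.2,255,.17),'stop':(370.5,216.7,.154),'striker':(369,223,.118),'barend':(340.5,278,.105),'barnear':(297,234,.115),'gfar':(335,253.5,.124),'ghinge':(283,203.5,.124)}
dd=np.load('pics/top0.npz')['d']
W={}
for k,(u,v,z) in P.items():
    W[k]=atz('top',(u,v),z); print(k,W[k].round(4),'depthz',atd('top',(u,v),dd[int(round(v)),int(round(u))])[2].round(3))
FL,FR=W['FL'],W['FR'];print(np.linalg.norm(FL-FR),np.linalg.norm(FL-W['BL']))
y=(FL-FR)+(W['BL']-W['BR']);a=np.arctan2(-y[0],y[1]);print('yaw',a)
o=(FL+FR)/2;c,s=np.cos(a),np.sin(a);R=np.array([[c,-s],[s,c]])
f=lambda x,y:o[:2]+R@[x,y]
hg=f(-.014,.103);print('o',o,'hinge',hg,'catch',f(-.027,-.143))
for k in W: print(k,(R.T@(W[k][:2]-o[:2])).round(4),np.linalg.norm(W[k][:2]-hg).round(4))
E
```

```text
FL [ 0.5372 -0.0881  0.128 ] depthz 0.126
FR [ 0.5136 -0.3163  0.128 ] depthz 0.131
BL [ 0.6682 -0.1045  0.128 ] depthz 0.133
BR [ 0.6406 -0.3323  0.128 ] depthz 0.133
knob [ 0.3965 -0.209   0.17  ] depthz 0.166
stop [ 0.4948 -0.3377  0.154 ] depthz 0.156
striker [ 0.481  -0.3399  0.118 ] depthz 0.119
barend [ 0.3377 -0.269   0.105 ] depthz 0.106
barnear [ 0.4496 -0.1543  0.115 ] depthz 0.119
gfar [ 0.4008 -0.2523  0.124 ] depthz 0.123
ghinge [ 0.5276 -0.1167  0.124 ] depthz 0.125
0.2293931247321074 0.13204191481546967
yaw -0.11173996058753494
o [ 0.52536087 -0.20223601  0.128     ] hinge [ 0.52293346 -0.09831725] catch [ 0.48258367 -0.3413335 ]
FL [-0.001   0.1147] 0.0175
FR [ 0.001  -0.1147] 0.2182
BL [0.131  0.1131] 0.1454
BR [ 0.129  -0.1164] 0.2619
knob [-0.1273 -0.0211] 0.1681
stop [-0.0153 -0.1381] 0.2411
striker [-0.0287 -0.1417] 0.2452
barend [-0.1791 -0.0873] 0.2519
barnear [-0.0807  0.0392] 0.0923
gfar [-0.1182 -0.0637] 0.1965
ghinge [-0.0073  0.0853] 0.019
```

The pictures show the pen with its gate open about 0.66 rad, the knob near (319,255) in the top view, and the catch near (369,220). The measured sizes agree with those given. I'll go above the knob.

```bash
python3 -m crank '[0.7,-0.57,0,0,0,0,85, 0.7,-0.57,0,0,0,0,85, 0.7,-0.57,0,0,0,0,85, 0.7,-0.57,0,0,0,0,85, 0.7,-0.57,0,0,0,0,85, 0.7,-0.57,0,0,0,0,85, 0.7,-0.57,0,0,0,0,85, 0.7,-0.57,0,0,0,0,85, 0.7,-0.57,0,0,0,0,85, 0.7,-0.57,0,0,0,0,85, 0.7,-0.57,0,0,0,0,85, 0.7,-0.57,0,0,0,0,85]'
python3 -m crank '[0,0,0,0,0,-0.9,85, 0,0,0,0,0,-0.9,85, 0,0,0,0,0,-0.9,85, 0,0,0,0,0,-0.9,85, 0,0,0,0,0,-0.9,85, 0,0,0,0,0,-0.8,85, 0,0,0,0,0,0,85]'
cat > look.py <<'E'
from h import *
import sys
s=bot.state();im,d=bot.get_image('wrist')
cv2.imwrite(f'pics/{sys.argv[1]}.png',im[:,:,::-1]);np.savez(f'pics/{sys.argv[1]}.npz',im=im,d=d)
print('tcp',s['eef_pos'].round(4),'force',np.round(s['force'],1))
for q in ['knob']:
    for r in bot.search_frame('wrist',q)[:2]:
        u,v=r['centre'];p=atz('wrist',(u,v),.157,s);dl=np.array(s['ee_rot']).T@(p-s['eef_pos'])
        print(q,r['centre'],r['confidence'],'world',p.round(4),'toolshift/40mm',(dl/.04).round(2),'surf z',atd('wrist',(u,v),d[int(v),int(u)],s)[2])
E
python3 look.py w1
```

```text
time: 2.0
eef_pos: [0.3992, -0.2107, 0.2425]
ee_rot: [[0.971, 0.24, 0.0], [0.24, -0.971, -0.0], [0.0, 0.0, -1.0]]
force: [-0.6, -0.1, 0.4]
grip_width: 0.996
gripper_force: 0.0
time: 2.88
eef_pos: [0.3986, -0.2117, 0.2424]
ee_rot: [[0.699, 0.716, 0.0], [0.716, -0.699, 0.0], [0.0, 0.0, -1.0]]
force: [0.4, -0.1, 1.2]
grip_width: 0.996
gripper_force: 0.0
tcp [ 0.3986 -0.2117  0.2424] force [ 0.4 -0.1  1.2]
knob [278.7, 205.7] 0.68 world [ 0.4067 -0.2023  0.157 ] toolshift/40mm [ 0.31 -0.02  2.13] surf z 0.15840921980543513
```

View pics/w1.png

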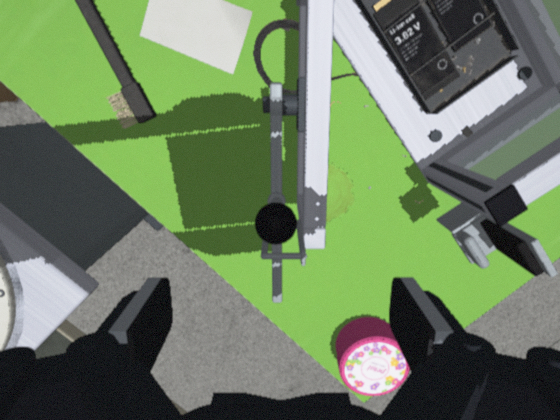

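The wrist view has the black knob at (276,222), where the detector was about 16 rows off. The bar stands vertical in the picture, the staple is at row 255, and the catch is around (485,225).

```bash
python3 - <<'E'
from h import *
z=np.load('pics/w1.npz');im=z['im'];d=z['d'];s=bot.state()
m=(im.max(2)<40).astype(np.uint8);m[:,:230]=0;m[:,330:]=0;m[:180]=0;m[270:]=0
n,l,st,c=cv2.connectedComponentsWithStats(m);i=1+st[1:,4].argmax();print(st[i],c[i])
p=atz('wrist',c[i],.157,s);print('knob',p,(s['ee_rot'].T@(p-s['eef_pos'])/.04).round(2))
o=np.array([.5254,-.2022]);a=-.1117;R=np.array([[np.cos(a),-np.sin(a)],[np.sin(a),np.cos(a)]])
# catch cloud in the pen frame
P=[]
for v in range(150,300):
    for u in range(420,559):
        if d[v,u]>0:
            q=atd('wrist',(u,v),d[v,u],s);P.append([*(R.T@(q[:2]-o)),q[2]])
P=np.array(P);P=P[(P[:,1]<-.128)&(P[:,1]>-.158)&(abs(P[:,0]+.027)<.04)&(P[:,2]>.09)]
for x in np.arange(-.05,.012,.002):
    k=P[abs(P[:,0]-x)<.001]
    if len(k):print(x.round(3),len(k),np.percentile(k[:,2],[10,50,90]).round(4))
E
```

```text
[ 256  203   41   41 1278] [275.157277   222.94913928]
knob [ 0.39754379 -0.20860866  0.157     ] [ 0.04 -0.07  2.13]Traceback (most recent call last):
  File "<stdin>", line 12, in <module>
  File "h.py", line 12, in atd
    o,d=ray(c,px,st);return o+d*dep
        ~~~^^^^^^^^^
  File "h.py", line 4, in ray
    k=bot.get_calibration(c);f=210/np.tan(np.radians(k['vertical_fov']/2))
ValueError: time passes only in moves, steps and waits
```

```bash
python3 - <<'E'
from h import *
z=np.load('pics/w1.npz');d=z['d'];s=bot.state()
k=bot.get_calibration('wrist');f=210/np.tan(np.radians(k['vertical_fov']/2));T=k['T_tool_cam']
v,u=np.mgrid[0:420,0:560];D=d
C=np.stack([(u-k['cx'])/f*D,-(v-k['cy'])/f*D,-D],-1).reshape(-1,3)[D.ravel()>0]
W=(C@T[:3,:3].T+T[:3,3])@s['ee_rot'].T+s['eef_pos']
o=np.array([.5254,-.2022]);a=-.1117;R=np.array([[np.cos(a),-np.sin(a)],[np.sin(a),np.cos(a)]])
P=np.c_[(W[:,:2]-o)@R,W[:,2]]
Q=P[(P[:,1]<-.130)&(P[:,1]>-.158)&(abs(P[:,0]+.022)<.04)&(P[:,2]>.09)&(P[:,2]<.17)]
for x in np.arange(-.05,.012,.002):
    q=Q[abs(Q[:,0]-x)<.001]
    if len(q):print(x.round(3),len(q),np.percentile(q[:,2],[10,50,90]).round(4))
E
```

```text
-0.038 17 [0.1004 0.1016 0.1035]
-0.036 168 [0.102  0.106  0.1151]
-0.034 93 [0.1159 0.1168 0.1175]
-0.032 87 [0.1166 0.1175 0.1181]
-0.03 76 [0.1165 0.1172 0.1177]
-0.028 36 [0.1143 0.1159 0.1169]
-0.026 24 [0.1028 0.1037 0.1048]
-0.024 80 [0.1027 0.1033 0.1041]
-0.022 78 [0.1025 0.1033 0.104 ]
-0.02 85 [0.1026 0.1033 0.1039]
-0.018 85 [0.1028 0.1035 0.1052]
-0.016 689 [0.1084 0.1341 0.1517]
-0.014 109 [0.1516 0.1524 0.1531]
-0.012 114 [0.1517 0.1523 0.1532]
-0.01 239 [0.1524 0.157  0.1588]
-0.008 117 [0.1577 0.1584 0.1592]
-0.006 69 [0.1573 0.158  0.1589]
```

```bash
python3 -m crank '[0.04,-0.07,0.33,0,0,0,85, 0,0,0.5,0,0,0,85, 0,0,0.5,0,0,0,70, 0,0,0.5,0,0,0,60, 0,0,0.5,0,0,0,50, 0,0,0,0,0,0,40, 0,0,0,0,0,0,30]' 30
python3 -m crank '[0,0,0,0,0,0,20, 0,0,0,0,0,0,10, 0,0,0,0,0,0,10, 0,0,0,0,0,0,10]' 30
```

```text
time: 3.85
eef_pos: [0.3978, -0.2086, 0.1495]
ee_rot: [[0.698, 0.716, 0.0], [0.716, -0.698, -0.0], [0.0, 0.0, -1.0]]
force: [-0.8, 0.1, 0.7]
grip_width: 0.354
gripper_force: 0.0
time: 4.35
eef_pos: [0.3979, -0.2089, 0.1498]
ee_rot: [[0.698, 0.716, 0.001], [0.716, -0.698, -0.001], [0.0, 0.001, -1.0]]
force: [-0.6, 0.9, 7.3]
grip_width: 0.283
gripper_force: 29.5
```

```bash
python3 -m crank '[0.085,0,-0.123,0,0,0,10, 0.093,0,-0.116,0,0,0,10, 0.1,0,-0.11,0,0,0,10, 0.108,0,-0.103,0,0,0,10, 0,0,0,0,0,0,10]'
python3 look.py w2
```

```text
time: 4.97
eef_pos: [0.4087, -0.1973, 0.1673]
ee_rot: [[0.698, 0.716, 0.0], [0.716, -0.698, 0.0], [0.0, 0.0, -1.0]]
force: [-0.1, -1.2, -2.4]
grip_width: 0.28
gripper_force: 29.8
tcp [ 0.4087 -0.1973  0.1673] force [-0.1 -1.2 -2.4]
knob [279.2, 291.4] 0.56 world [ 0.4062 -0.1997  0.157 ] toolshift/40mm [-0.09 -0.    0.26] surf z 0.1794484230217688
knob [393.5, 414.6] 0.36 world [ 0.3994 -0.2838  0.157 ] toolshift/40mm [-1.71  1.34  0.26] surf z 0.04251120706303496
```

View pics/w2.png

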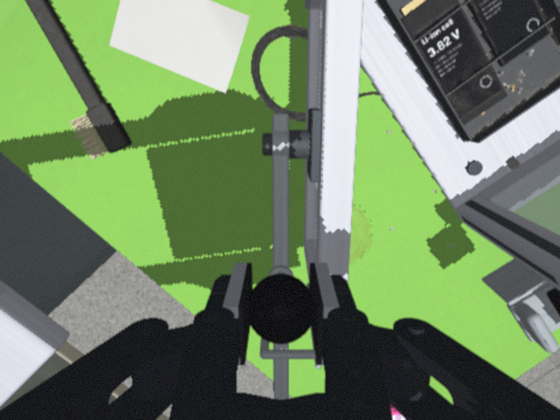

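```bash
python3 -m crank '[-0.012,0.198,0,0,0,-0.5,10, -0.012,0.198,0,0,0,-0.5,10, -0.012,0.198,0,0,0,-0.5,10, -0.012,0.198,0,0,0,-0.5,10, -0.012,0.198,0,0,0,-0.5,10, -0.012,0.198,0,0,0,-0.5,10, -0.012,0.198,0,0,0,-0.5,10, -0.012,0.198,0,0,0,-0.5,10, 0,0,0,0,0,0,10]'
cat > th.py <<'E'
from h import *
s=bot.state();v=s['eef_pos'][:2]-np.array([.5229,-.0983]);a=-.1117
x=np.cos(a)*v[0]+np.sin(a)*v[1];y=-np.sin(a)*v[0]+np.cos(a)*v[1];n=s['ee_rot'][:,1]
r=np.hypot(x,y);print('theta pos',np.arctan2(-x,-y)-np.arcsin(.013/r),'theta yaw',a-np.arctan2(n[1],n[0]),'r',r)
print('force tool',(s['ee_rot'].T@s['force']).round(1),'torque z',s['wrist_torque'].round(2))
E
python3 th.py
```

```text
time: 6.2
eef_pos: [0.4587, -0.2359, 0.1668]
ee_rot: [[0.347, 0.938, -0.0], [0.938, -0.347, 0.0], [0.0, -0.001, -1.0]]
force: [-0.7, -0.8, -3.0]
grip_width: 0.282
gripper_force: 29.9
theta pos 0.23936664990196233 theta yaw 0.2427339375823017 r 0.151818314310599
force tool [-1.  -0.3  3. ] torque z [-0.24  0.01 -0.06]
```

```bash
python3 -m crank '[-0.012,0.198,0,0,0,-0.5,10, -0.012,0.198,0,0,0,-0.5,10, -0.012,0.198,0,0,0,-0.5,10, -0.012,0.198,0,0,0,-0.5,10, 0,0,0,0,0,0,10]'; python3 th.py; python3 look.py w3
```

```text
time: 6.82
eef_pos: [0.4885, -0.2462, 0.167]
ee_rot: [[0.145, 0.989, -0.0], [0.989, -0.145, 0.0], [0.0, -0.0, -1.0]]
force: [-0.5, 0.1, -2.9]
grip_width: 0.279
gripper_force: 30.0
theta pos 0.031352937170326625 theta yaw 0.0342293668700098 r 0.15181300493036934
force tool [-0.  -0.5  2.9] torque z [-0.25  0.01 -0.08]
tcp [ 0.4885 -0.2462  0.167 ] force [-0.5  0.1 -2.9]
knob [281.7, 291.3] 0.67 world [ 0.4888 -0.2497  0.157 ] toolshift/40mm [-0.09  0.02  0.25] surf z 0.17872040157207547
```

View pics/w3.png

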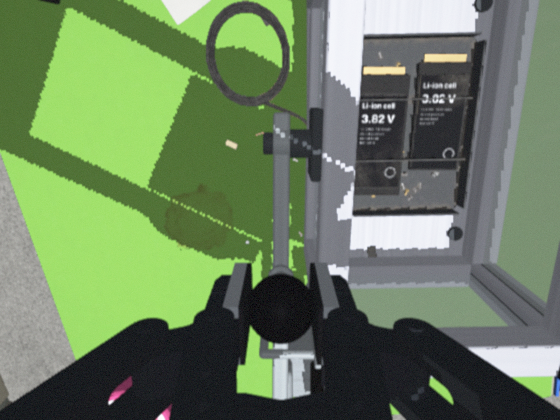

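The bar is raised and the gate is nearly in line (θ≈0.03), with the catch under the bar at (290,375). I'll creep towards the stop.

```bash
python3 -m crank '[-0.002,0.03,0,0,0,-0.075,10, -0.002,0.03,0,0,0,-0.075,10, -0.002,0.03,0,0,0,-0.075,10, -0.002,0.03,0,0,0,-0.075,10, -0.002,0.03,0,0,0,-0.075,10, 0,0,0,0,0,0,10]'; python3 th.py
python3 -m crank '[0,0.012,0,0,0,-0.03,10, 0,0.012,0,0,0,-0.03,10, 0,0,0,0,0,0,10]'; python3 th.py
```

```text
time: 7.68
eef_pos: [0.4946, -0.2474, 0.1672]
ee_rot: [[0.105, 0.994, 0.0], [0.994, -0.105, 0.0], [0.0, 0.0, -1.0]]
force: [-0.9, 0.5, -4.2]
grip_width: 0.283
gripper_force: 29.9
theta pos -0.009916552996583977 theta yaw -0.006526188166298907 r 0.15173703056769194
force tool [ 0.4 -0.9  4.2] torque z [-0.04  0.04 -0.07]
time: 8.05
eef_pos: [0.4955, -0.2475, 0.1672]
ee_rot: [[0.099, 0.995, 0.0], [0.995, -0.099, 0.0], [0.0, 0.0, -1.0]]
force: [-1.0, 0.5, -3.8]
grip_width: 0.281
gripper_force: 29.9
theta pos -0.01564425707891437 theta yaw -0.012671116451485998 r 0.15168464646172325
force tool [ 0.4 -1.   3.8] torque z [-0.11  0.09 -0.08]
```

```bash
for i in 1; do python3 -m crank '[0,0.012,0,0,0,-0.03,10, 0,0.012,0,0,0,-0.03,10, 0,0,0,0,0,0,10]'; python3 th.py; done
python3 -m crank '[0,0.012,0,0,0,-0.03,10, 0,0,0,0,0,0,10]'; python3 th.py
```

```text
time: 8.43
eef_pos: [0.4964, -0.2476, 0.1672]
ee_rot: [[0.093, 0.996, 0.0], [0.996, -0.093, 0.0], [0.0, 0.0, -1.0]]
force: [-1.8, -1.2, -3.0]
grip_width: 0.282
gripper_force: 29.9
theta pos -0.02198789315211165 theta yaw -0.01898237327167225 r 0.151624458903636
force tool [-1.4 -1.7  3. ] torque z [-0.18  0.15 -0.08]
time: 8.68
eef_pos: [0.4969, -0.2477, 0.1672]
ee_rot: [[0.09, 0.996, 0.0], [0.996, -0.09, -0.0], [-0.0, 0.0, -1.0]]
force: [-0.7, -1.5, -2.1]
grip_width: 0.279
gripper_force: 30.0
theta pos -0.025176661416602658 theta yaw -0.02201862263221216 r 0.15164131368378453
force tool [-1.5 -0.6  2.1] torque z [-0.25  0.19 -0.13]
```

```bash
python3 -m crank '[0,0.01,0,0,0,-0.025,10, 0,0,0,0,0,0,10]'|grep force; python3 th.py
python3 -m crank '[0,0.01,0,0,0,-0.025,10, 0,0,0,0,0,0,10]'|grep force; python3 th.py
```

```text
force: [-1.3, -1.0, -2.7]
gripper_force: 30.0
theta pos -0.027752197741828036 theta yaw -0.024664667464914705 r 0.15159775594055364
force tool [-1.1 -1.2  2.7] torque z [-0.32  0.2  -0.04]
force: [-3.3, -2.2, -0.7]
gripper_force: 30.1
theta pos -0.02959692359917373 theta yaw -0.02726022752763435 r 0.15156235459336942
force tool [-2.4 -3.1  0.7] torque z [-0.35  0.53 -0.13]
```

```bash
python3 -m crank '[-0.0345,0,0.0315,0,0,0,10, -0.0335,0,0.032,0,0,0,10, -0.033,0,0.033,0,0,0,10, 0,0,0,0,0,0,10]'; python3 th.py
python3 -m crank '[-0.032,0,0.0335,0,0,0,10, -0.031,0,0.034,0,0,0,10, -0.0305,0,0.035,0,0,0,10, 0,0,0,0,0,0,10]'; python3 th.py
```

```text
time: 9.68
eef_pos: [0.4972, -0.2519, 0.1632]
ee_rot: [[0.085, 0.996, -0.0], [0.996, -0.085, -0.0], [-0.0, -0.0, -1.0]]
force: [-3.9, -3.3, 0.4]
grip_width: 0.283
gripper_force: 30.2
theta pos -0.02960741946155069 theta yaw -0.02709442015922188 r 0.1557144675540011
force tool [-3.6 -3.6 -0.4] torque z [-0.37  0.65 -0.07]
time: 10.18
eef_pos: [0.4969, -0.2555, 0.1592]
ee_rot: [[0.084, 0.996, -0.0], [0.996, -0.084, 0.0], [0.0, -0.0, -1.0]]
force: [-4.9, -2.0, 2.1]
grip_width: 0.283
gripper_force: 30.3
theta pos -0.029649157824879237 theta yaw -0.027157807748029186 r 0.15936512127180924
force tool [-2.4 -4.8 -2.1] torque z [-0.21  0.69 -0.09]
```

```bash
python3 -m crank '[-0.028,0,0.035,0,0,0,10, 0,0,0,0,0,0,10]'; python3 th.py
python3 - <<'E'
from h import *
im,d=bot.get_image('scene');c=cv2.resize(im[170:300,230:380],None,fx=4,fy=4,interpolation=cv2.INTER_CUBIC);cv2.imwrite('pics/s4.png',c[:,:,::-1])
E
```

```text
time: 10.42
eef_pos: [0.4968, -0.2566, 0.1579]
ee_rot: [[0.084, 0.996, 0.0], [0.996, -0.084, 0.0], [0.0, 0.0, -1.0]]
force: [-4.5, -1.3, 2.3]
grip_width: 0.278
gripper_force: 30.4
theta pos -0.029709895695843855 theta yaw -0.027188460767294226 r 0.16046806961700033
force tool [-1.7 -4.3 -2.3] torque z [-0.14  0.74 -0.14]
```

View pics/s4.png

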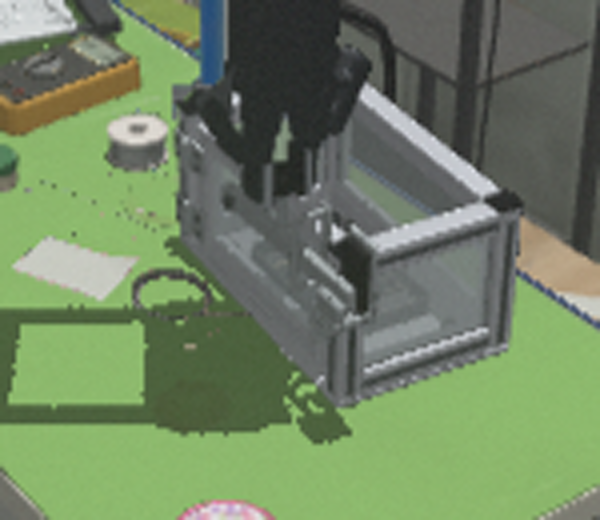

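The scene crop shows the gate in line with the front and the bar beside the black stop near (345,285); the force is steady, so nothing is blocking it. I'll lower it further.

```bash
python3 -m crank '[-0.023,0,0.029,0,0,0,10, 0,0,0,0,0,0,10]'|egrep 'pos|^force'; python3 th.py
python3 -m crank '[-0.012,0,0.015,0,0,0,10, 0,0,0,0,0,0,10]'|egrep 'pos|^force'; python3 th.py
```

```text
eef_pos: [0.4968, -0.2575, 0.1568]
force: [-5.4, -0.6, 3.4]
theta pos -0.029803948496641065 theta yaw -0.02725834945246959 r 0.1613319601944049
force tool [-1.1 -5.3 -3.4] torque z [-0.06  0.77 -0.09]
eef_pos: [0.4967, -0.2579, 0.1562]
force: [-5.7, 0.1, 4.0]
theta pos -0.029762111760551102 theta yaw -0.027237579606176066 r 0.16173269324290643
force tool [-0.4 -5.7 -4. ] torque z [ 0.07  0.85 -0.02]
```

```bash
python3 -m crank '[0,-0.02,0,0,0,0.05,10, 0,0,0,0,0,0,10]'|egrep '^force'; python3 th.py
python3 -m crank '[0,-0.02,0,0,0,0.05,10, 0,0,0,0,0,0,10]'|egrep '^force'; python3 th.py
python3 -m crank '[0,-0.01,0,0,0,0.02,10, 0,0,0,0,0,0,10]'|egrep '^force'; python3 th.py
```

```text
force: [0.1, 0.1, 1.7]
theta pos -0.02667252774360406 theta yaw -0.021926863633807234 r 0.16178427103386586
force tool [ 0.1  0.1 -1.7] torque z [ 0.02 -0.03 -0.09]
force: [1.8, 0.4, 3.8]
theta pos -0.021137362055293478 theta yaw -0.016696944715272888 r 0.16179953079503495
force tool [ 0.6  1.7 -3.8] torque z [ 0.16 -0.38 -0.05]
force: [2.7, 1.6, 5.1]
theta pos -0.018526884853984488 theta yaw -0.01469244450096295 r 0.16181163159312656
force tool [ 1.8  2.5 -5.1] torque z [ 0.31 -0.55 -0.11]
```

```bash
python3 -m crank '[0,-0.008,-0.01,0,0,0.01,10, 0,0,0,0,0,0,10]'|egrep '^force'; python3 th.py
python3 -m crank '[0,-0.008,0,0,0,0.01,10, 0,0,0,0,0,0,10]'|egrep '^force'; python3 th.py
python3 -m crank '[0,-0.008,0,0,0,0,10, 0,0,0,0,0,0,10]'|egrep '^force'; python3 th.py
```

```text
force: [6.1, 1.4, 1.1]
theta pos -0.01669611895628431 theta yaw -0.013678016345041538 r 0.16181356514383433
force tool [ 2.   6.  -1.1] torque z [ 0.3  -0.91 -0.06]
force: [9.0, 1.1, -0.5]
theta pos -0.016304574150023093 theta yaw -0.012714156183299102 r 0.1618141377300414
force tool [1.9 8.9 0.5] torque z [ 0.22 -1.31 -0.07]
force: [11.4, 0.7, -0.8]
theta pos -0.015996998717136182 theta yaw -0.012695837020251177 r 0.16184462040725298
force tool [ 1.9 11.3  0.9] torque z [ 0.17 -1.76 -0.06]
```

The latch holds an 11 N pull. Now relax and let go.

```bash
python3 -m crank '[0,0,0,0,0,0,10, 0,0.012,0,0,0,0,10, 0,0.01,0,0,0,0,10, 0,0,0,0,0,0,10]'; python3 th.py
python3 -m crank '[0,0,0,0,0,0,30, 0,0,0,0,0,0,40, 0,0,0,0,0,0,50, 0,0,0,0,0,0,70, 0,0,0,0,0,0,70, 0,0,-0.4,0,0,0,70, 0,0,-0.8,0,0,0,70, 0,0,-0.8,0,0,0,70, 0,0,-0.5,0,0,0,70, 0,0,0,0,0,0,70]'
python3 look.py w5
python3 - <<'E'
from h import *
z=np.load('pics/w5.npz');D=z['d'];s=bot.state();im=z['im'].copy()
k=bot.get_calibration('wrist');f=210/np.tan(np.radians(k['vertical_fov']/2));T=k['T_tool_cam']
m=(im.max(2)<40).astype(np.uint8);m[:,:230]=0;m[:,330:]=0;m[:180]=0;m[280:]=0
n,l,st,c=cv2.connectedComponentsWithStats(m);i=1+st[1:,4].argmax();print('knob blob',st[i],c[i],atz('wrist',c[i],.162,s))
v,u=np.mgrid[0:420,0:560]
W=(np.stack([(u-k['cx'])/f*D,-(v-k['cy'])/f*D,-D],-1)@T[:3,:3].T+T[:3,3])@s['ee_rot'].T+s['eef_pos']
a=-.1117;R=np.array([[np.cos(a),-np.sin(a)],[np.sin(a),np.cos(a)]])
P=np.c_[(W[...,:2].reshape(-1,2)-[.5254,-.2022])@R,W[...,2].ravel()][D.ravel()>0]
for y in np.arange(-.16,.01,.01):
    q=P[(abs(P[:,1]-y)<.004)&(abs(P[:,0]+.024)<.002)&(P[:,2]>.05)]
    if len(q):print('bar top y',y.round(3),len(q),np.median(q[:,2]).round(4))
E
```

```text
time: 12.98
eef_pos: [0.4947, -0.2577, 0.1563]
ee_rot: [[0.099, 0.995, -0.0], [0.995, -0.099, 0.0], [0.0, -0.0, -1.0]]
force: [3.7, 1.7, 0.5]
grip_width: 0.28
gripper_force: 30.3
theta pos -0.016898797844129676 theta yaw -0.012617311179609805 r 0.1618351954902728
force tool [ 2.1  3.5 -0.5] torque z [ 0.37 -0.66 -0.08]
time: 14.22
eef_pos: [0.4951, -0.258, 0.2588]
ee_rot: [[0.099, 0.995, 0.003], [0.995, -0.099, -0.002], [-0.002, 0.003, -1.0]]
force: [-0.1, 1.0, -0.1]
grip_width: 0.819
gripper_force: 0.0
tcp [ 0.4951 -0.258   0.2588] force [-0.1  1.  -0.1]
knob blob [ 261  202   38   38 1158] [279.32815199 220.95250432] [ 0.49410842 -0.25796648  0.162     ]
bar top y -0.15 12 0.1169
bar top y -0.14 36 0.1169
bar top y -0.13 44 0.1166
bar top y -0.12 43 0.117
bar top y -0.11 47 0.1169
bar top y -0.1 20 0.1166
bar top y -0.09 61 0.1465
bar top y -0.07 27 0.1684
bar top y -0.06 77 0.1717
bar top y -0.05 582 0.3213
bar top y -0.04 55 0.1168
bar top y -0.03 61 0.1167
bar top y -0.02 67 0.1167
bar top y -0.01 72 0.1168
bar top y 0.0 64 0.1172
```

View pics/w5.png

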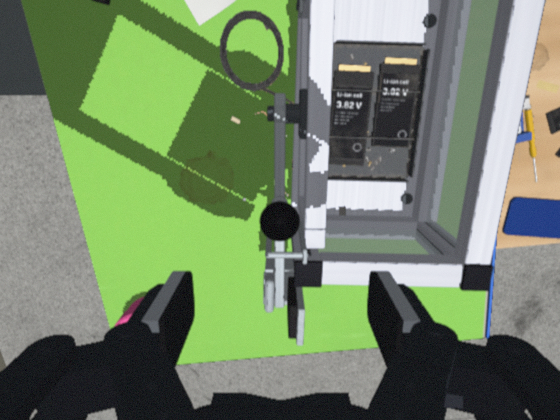

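The picture shows the bar lying between the striker (270,290) and the stop (297,310), with the knob at (279,221). The bar top is level at z 0.117 along its whole length, and the gripper is clear of it.

```bash
python3 -m crank '[0,0,0,0,0,0,70, 0,0,0,0,0,0,70]' >/dev/null; python3 -c "
from station import bot
print(bot.finish_job())"
```

```text
the job is handed in; nothing more can be done
None
```

The gate is shut with the bar level in the notch; it held an 11 N tug at the knob, the gripper has let go, and the job is handed in (no verdict was returned).

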